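Stand up the fallen bottle and hold the spring pusher back for a refill

TASK

One of the three little bottles in the dispenser rack has fallen over in the lane: stand it upright again in the lane between its two neighbours and let go of it. Then pull the rack's spring-loaded pusher back by its upright handle until the pusher's point is level with the point of the index clip, and hold it still there, so that I can drop another bottle in: finish while holding it, do not let go. Leave the other two bottles standing and do not disturb the things lying round the rack.

Things in the scene. Friction and masses are not known exactly. Their poses are not given: they have to be found in the camera images.
- rack: Fixed dispenser rack: aluminium plate 92 (x) by 400 mm (y) on feet, top 16 mm above the desk. Origin: at desk height, mid-lane, 215 mm from the stop end; y runs along the lane, z up. Lips 3 mm thick, reaching 22 mm above the desk, bound a lane 40 mm wide about x = 0; outside them is a flat ledge. A stop (48 mm high) ends the lane at y = -206 mm; the home pusher's front face is at y = +46 mm, its top 62 mm high.
- bottle_down: The fallen bottle: white, square, round black cap, 72 mm tall, about 70 g. Body 32x32 mm up to 46 mm, sloping shoulder, cap 24 mm across from 53 to 72 mm. Origin: centre of its foot; z runs from foot to cap. It lies in the lane along the rack's y, cap towards the pusher, axis 32 mm above the desk; 70 to 100 mm of free lane ahead of its cap, 9 to 36 mm at its foot.
- bottle_a: Neighbour bottle of the same kind (32 mm square, 72 mm tall), standing in the lane next to the stop. Loose. Origin: centre of its foot, z up.
- bottle_b: Neighbour bottle of the same kind (32 mm square, 72 mm tall), standing in the lane just in front of the pusher. Loose. Origin: centre of its foot, z up.
- pusher: The spring pusher. Origin: grip point in the middle of its upright grey handle tab, 70 mm above the desk; axes as the rack's. Tab: 28 mm wide (x), 12 mm thick (y), top 86 mm above the desk, 37 mm behind the front plate; between them a low drum, 45 mm above the desk. Slides along y: home at rack y = 95 mm, 72 mm of travel to +y; the spring draws it home with 3 N, rising 0.8 N per 10 mm.
- pusher_point (a point): Tip of the small steel index finger that sticks out of the foot of the handle tab to the rack's -x side, 29 mm above the desk; level with the middle of the tab along the rack's y. Moves with the pusher.
- mark_point (a point): Tip of the dark steel index clip (block 14 mm wide, 20 mm tall, with a small knob and a point facing the lane) fixed on the ledge on the rack's -x side, 35 to 60 mm in +y from the home pusher's point. Axes as the rack's. The pusher is at the mark when both points have the same rack y.
- solder_reel: Bystander: reel of solder, 66x54x34 mm, standing off the rack's stop end. Origin: centre of its underside.
- tip_jar: Bystander: small white jar with a black lid, 31 mm across, 22 mm tall, on the robot's side of the rack. Origin: centre of its underside.
- side_cutter: Bystander: side cutter with slim handles, 44x111x12 mm, lying on the robot's side of the rack. Origin: centre of its underside.
Mind the look-alikes: they are no part of the job. Leave any blue or turquoise look-alike of the bottle_down alone.

How it is judged:
On the way, in this order (a step that is already met when the one before it is completed fails the run):
1. the fallen bottle stands upright in the lane between its neighbours, let go, with the pusher still home (angle between each of bottle_down, bottle_a, bottle_b's own z axis and vertical below 0.12 rad and x of bottle_down in the frame of rack between -0.012 and 0.012 m and y of bottle_down in the frame of rack between -0.165 and 0.005 m and z of bottle_down in the frame of rack between 0.012 and 0.02 m and x of bottle_a in the frame of rack between -0.012 and 0.012 m and y of bottle_a in the frame of rack between -0.205 and -0.09 m and z of bottle_a in the frame of rack between 0.012 and 0.02 m and x of bottle_b in the frame of rack between -0.012 and 0.012 m and y of bottle_b in the frame of rack between -0.03 and 0.1 m and z of bottle_b in the frame of rack between 0.012 and 0.02 m and linear speed of bottle_down below 0.02 m/s and contact force between each of the fingers, the arm and bottle_down below 0.1 N and y of pusher in the frame of rack below 0.103 m), for 0.3 s.
2. the pusher is held by the fingers with its point level with the clip's point (y of pusher_point in the frame of mark_point between -0.005 and 0.005 m and contact force between the fingers and pusher above 2 N), for 0.3 s.
At the end, for the whole second after the job is handed in: All three bottles stand upright (within 0.12 rad) on the lane floor in their order, the righted one let go; the fingers hold the pusher (contact over 2 N) at rest (under 10 mm/s) with its point within 5 mm of the clip's point along the rack (all of step 2 and angle between each of bottle_down, bottle_a, bottle_b's own z axis and vertical below 0.12 rad and x of bottle_down in the frame of rack between -0.012 and 0.012 m and y of bottle_down in the frame of rack between -0.165 and 0.005 m and z of bottle_down in the frame of rack between 0.012 and 0.02 m and x of bottle_a in the frame of rack between -0.012 and 0.012 m and y of bottle_a in the frame of rack between -0.205 and -0.09 m and z of bottle_a in the frame of rack between 0.012 and 0.02 m and x of bottle_b in the frame of rack between -0.012 and 0.012 m and y of bottle_b in the frame of rack between -0.03 and 0.1 m and z of bottle_b in the frame of rack between 0.012 and 0.02 m and linear speed of bottle_down below 0.02 m/s and contact force between each of the fingers, the arm and bottle_down below 0.1 N and linear speed of pusher below 0.01 m/s); the arm keeps its last pose, push and grip.
It fails at once if a neighbour bottle is tipped (angle between any of bottle_a, bottle_b's own z axis and vertical above 0.35 rad).
It fails at once if a bystander is moved more than 15 mm (distance of any of solder_reel, tip_jar, side_cutter from where it was at the start of the episode above 0.015 m).
It also fails if it takes over 58 s, if anything falls off the work surface, if the arm or the gripper's body presses on something with over 40 N, if the wrist force passes 120 N, or if a joint passes its speed limit or range.

ROBOT

A 6-joint arm with a two-finger parallel gripper is mounted at the origin on a cart in front of the work surface, level with it; the furniture and walls round the work are solid. World frame = base frame: x ahead of the robot, y to its left, z up, the work surface at z = 0. Lengths are in m, angles in rad, forces in N, time in s.
With the tool pointing down it reaches from about 0.35 to 1 m from the base axis. Payload 7.1 kg.
Tool frame: the origin (TCP) lies between the finger pads; the fingertips stand 17 mm ahead of it and the grasp point (between the pads) lies 2 mm behind it; z points along the fingers, y is the line along which they close (so a half turn about z gives the same grasp; the last joint's range is limited). The gripper opens to 85 mm and grips with 20 to 120 N. Pads are 22 mm wide; open, the fingers measure 114 mm over their backs; the gripper's body (76 mm by 85 mm) begins 54 mm behind the grasp point. The pads swing forward as they close: fully open they stand 13 mm farther back than shut.
Start: joints at [-1.159, 0.423, 1.63, -0, 1.089, -0.019], TCP at [0.261, -0.568, 0.248] pointing down, gripper open.
Joint ranges: [-3, 3], [-0.9, 2.11], [0.09, 2.58], [-1.31, 4.45], [0.11, 2.69], [-2.54, 2.54]. Speed limits (rad/s): [2.39, 2.39, 3.01, 3.14, 3.14, 3.14].

INTERFACE

Orientations are given as a unit quaternion [w, x, y, z].
In Python, from station import robot, optics gives the robot as it stands.
- The arm moves only by the tool send_rows, never from a script. Its argument "steps" is a list of rows, each a list of 7 numbers: the shift along the tool's x, y, z in mm, then the turn, a rotation vector about the tool's x, y, z in degrees, then the gripper's target within -1 to 1 (fully open at 1, half-way at 0, shut at -1). In form: [[tx, ty, tz, ax, ay, az, claw], ...]. A call has 1 to 12 rows; each row shifts and turns the commanded pose from where the row before left it, along the tool's axes as they then stand; what a row does not reach is not made up. A row lasts 1/8 s, in which the tool goes at most 62.5 mm and 10.7 degrees, less where a joint would pass 70% of its speed; a pose out of reach is approached as far as the arm can. A call with a gripper value outside its range is refused whole. The fingers move at their own pace and stop on an object; "squeeze" is the grip in N (left out, the last holds). Time passes only in rows, so rows that do not move let the fingers close. It gives the time, the measured TCP pose, the force, the opening and the grip force at its end, in the units of the state.
- robot.sense(): the state, without advancing time (a new reading comes with each control period).
- optics.grab_frame(name): name is "side" or "top"; returns the picture (400x640x3 uint8, blue, green, red); there is no depth.
- optics.camera_model(name): a dict with "fx", "fy", "cx", "cy" (pixels), "dist_coeffs" ([k1, k2, p1, p2, k3] as OpenCV has them; the pictures are not rectified), "origin" and "attitude" of the camera in the world. Camera axes: x right, y down, z forward; pixel columns grow to the right and rows downward; lengths in m; the calibration is good to about 2 mm. A picture is of the moment at which its call begins. camera_model takes no time and is no camera call.
- robot.job_done(): hands the job in; it is judged then, once.
The state is a dict: "clock": time; "qpos": joint angles; "joint_vel": joint speeds; "effort": joint torques, N m; "position": TCP position; "orientation": TCP orientation; "contact_force": force on the tool from outside, world axes, zero at the start; "ft_torque": the same for the moment, N m; "grip_width": opening from 0.0 (shut) to 1.0 (fully open); "gripper_force": force on a finger pad.
Only numpy, scipy, OpenCV 4.12 (cv2) and the standard library are available. Lean on these libraries where they do the work, as an engineer would, in place of code of your own. Each camera call takes 0.05 s, during which the arm holds its last target. There are 200 camera calls.

## Working session

There is one attempt and no reset: what is moved stays moved. The work goes in short steps, Python scripts to look and compute and a tool call to move; the robot and the scene stay as the last step left them, time stands still between calls to the robot, and variables do not carry over. Pictures are saved under pics/ and viewed, at most 10 in all, crops included, and the job is handed in when it is done.

Besides the shell and the picture viewer there is one more tool, called after "Call:" as name(argument=value, ...), one argument or row to a line, values as JSON. send_rows: Moves the arm, as the interface text tells. Its arguments: {"type":"object","properties":{"steps":{"type":"array","items":{"type":"array","items":{"type":"number"}}},"squeeze":{"type":"number"}},"required":["steps"]}

```bash
mkdir -p pics; ls
python3 - <<'E'
from station import robot, optics
import cv2
for n in("side","top"):
    cv2.imwrite(f"pics/{n}0.png",optics.grab_frame(n)); print(n,optics.camera_model(n))
print(robot.sense())
E
```

```text
pics
side {'fx': 486.56908803335875, 'fy': 486.56908803335875, 'cx': 327.6685939332072, 'cy': 207.01189233519705, 'dist_coeffs': array([-0.02115583,  0.        ,  0.        ,  0.        ,  0.        ]), 'origin': array([ 0.25534479, -1.35171334,  0.85041636]), 'attitude': array([-0.48836665,  0.86396366, -0.10737937,  0.05945146])}
top {'fx': 478.86523346491805, 'fy': 478.86523346491805, 'cx': 320.788936001572, 'cy': 202.44831882393862, 'dist_coeffs': array([-0.04065832,  0.        ,  0.        ,  0.        ,  0.        ]), 'origin': array([ 0.39866179, -0.14100294,  1.30691227]), 'attitude': array([ 0.04003388, -0.69906846,  0.7123931 , -0.04686844])}
{'clock': 0.1, 'qpos': array([-1.15897658e+00,  4.23741032e-01,  1.63059085e+00, -2.27235649e-05,
        1.08859521e+00, -1.89767435e-02]), 'joint_vel': array([-1.56486087e-03, -1.40283433e-03, -2.15266727e-03,  4.35485532e-04,
       -4.61577731e-04,  6.34561922e-05]), 'effort': array([-3.38765094e-03, -5.58431375e+01, -2.82447499e+01, -1.58311573e-04,
        2.98488107e-03,  1.49674031e-05]), 'position': array([ 0.26084582, -0.5674643 ,  0.24764694]), 'orientation': array([-6.52427991e-04,  9.76890007e-01,  2.13741594e-01, -1.40084845e-04]), 'contact_force': array([ 0.08871379, -0.28746466,  0.93972586]), 'ft_torque': array([ 0.05772653, -0.04278968,  0.03505777]), 'gripper_force': 0.0, 'grip_width': 1.002152776042159}
```

View pics/top0.png

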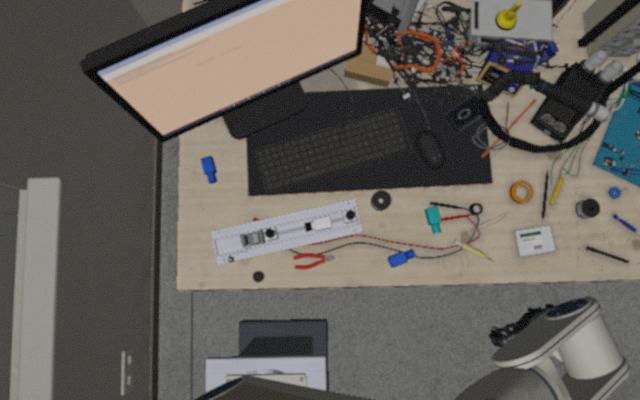

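View pics/side0.png

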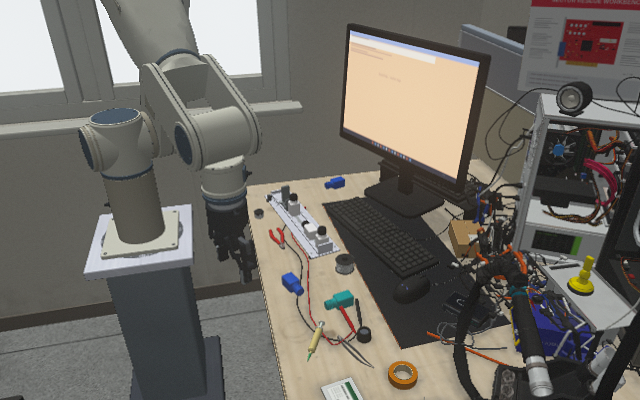

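The top view shows the rack from about (213,248) to (360,215). The pusher is at the left, the stop at the right, and the fallen white bottle near (318,224). The monitor stands beyond the rack. Next I'll enlarge both views.

Run:
```python
import cv2,numpy as np
t=cv2.imread("pics/top0.png")[195:285,205:365]; s=cv2.imread("pics/side0.png")[172:262,250:350]
cv2.imwrite("pics/t1.png",cv2.resize(t,None,fx=5,fy=5,interpolation=cv2.INTER_CUBIC))
cv2.imwrite("pics/s1.png",cv2.resize(s,None,fx=6,fy=6,interpolation=cv2.INTER_CUBIC))
```

```text
(no output)
```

View pics/t1.png

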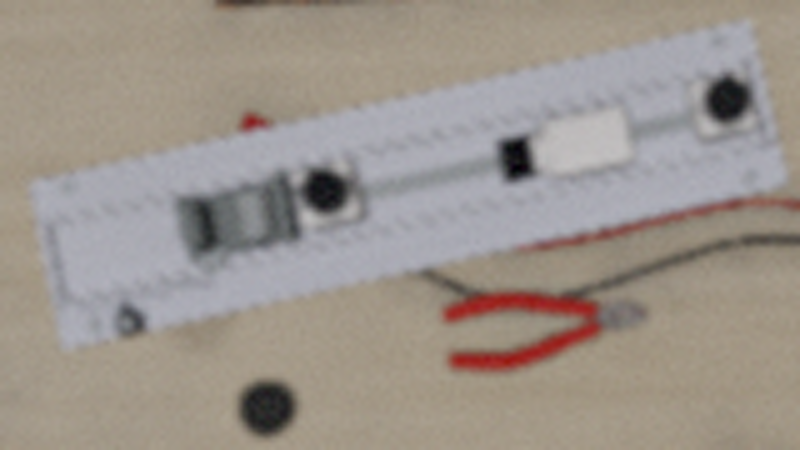

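View pics/s1.png

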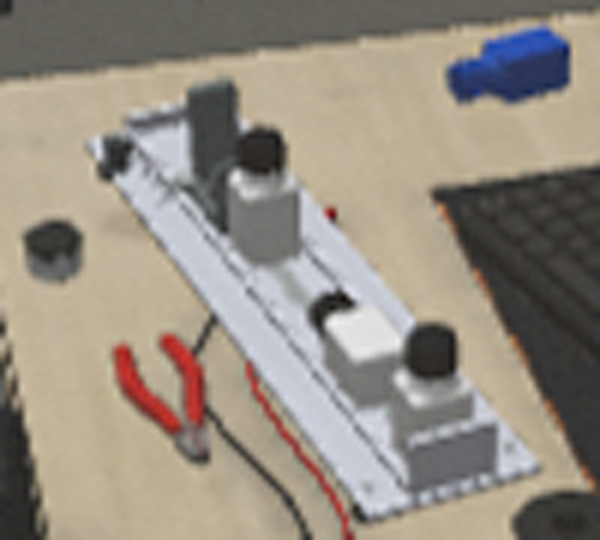

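```bash
cat > h.py <<'E'
from station import robot, optics
import numpy as np, cv2
from scipy.spatial.transform import Rotation as R
def Rq(q): return R.from_quat([q[1],q[2],q[3],q[0]])
C={n:optics.camera_model(n) for n in("side","top")}
def proj(n,P):
    c=C[n]; K=np.array([[c['fx'],0,c['cx']],[0,c['fy'],c['cy']],[0,0,1]])
    p=Rq(c['attitude']).inv().apply(np.atleast_2d(P)-c['origin'])
    return cv2.projectPoints(p,np.zeros(3),np.zeros(3),K,c['dist_coeffs'])[0][:,0]
def ray(n,u,z):
    c=C[n]; K=np.array([[c['fx'],0,c['cx']],[0,c['fy'],c['cy']],[0,0,1]])
    d=cv2.undistortPoints(np.array([[u]],float),K,c['dist_coeffs'])[0,0]
    d=Rq(c['attitude']).apply([*d,1]); o=c['origin']; return o+d*(z-o[2])/d[2]
E
cat > fit.py <<'E'
from h import *
from scipy.optimize import least_squares
T=lambda x,y:((x+.5)/5-.5+205,(y+.5)/5-.5+195)
S=lambda x,y:((x+.5)/6-.5+250,(y+.5)/6-.5+172)
# view,pixel,rack pt
O=[("top",T(30,182),(.046,.185)),("top",T(752,20),(.046,-.215)),("top",T(788,185),(-.046,-.215)),("top",T(65,348),(-.046,.185)),
("side",S(90,142),(-.046,.185)),("side",S(360,520),(-.046,-.215)),("side",S(540,468),(.046,-.215))]
def W(p,x,y,z):
    c,s=np.cos(p[2]),np.sin(p[2]); return np.array([p[0]+c*x-s*y,p[1]+s*x+c*y,z])
def res(p,views=("top","side")): return np.concatenate([(proj(v,W(p,*r,.016))[0]-u) for v,u,r in O if v in views])
for views in (("top",),("top","side")):
    f=least_squares(res,[.4,.2,0],args=(views,)); print(f.x,np.round(f.fun.reshape(-1,2),1).tolist())
p=f.x; np.save("rack.npy",p)
def inv(w):
    c,s=np.cos(p[2]),np.sin(p[2]); d=w[:2]-p[:2]; return np.round([1e3*(c*d[0]+s*d[1]),1e3*(-s*d[0]+c*d[1])],1)
for n,v,u,z in [("a cap","top",T(727,98),.088),("b cap","top",T(325,190),.088),("down foot","top",T(632,133),.048),("down neck","top",T(538,150),.048),("down cap end","top",T(501,160),.040),
 ("tab top","top",T(205,225),.086),("plate top","top",T(288,207),.062),("clip","top",T(130,315),.036),("cliptip","top",T(137,304),.029),
 ("S a","side",S(432,335),.088),("S b","side",S(262,140),.088),("S downtop c","side",S(364,332),.048),("S tab top","side",S(212,83),.086),("S clip top","side",S(116,145),.036),
 ("jar","top",T(267,407),.022),("cutter L","top",T(445,313),.012),("cutter R","top",T(645,313),.012)]:
    w=ray(v,u,z); print(n,w.round(4),inv(w))
E
python3 fit.py
```

```text
[ 0.47858447 -0.04675216  0.20303311] [[-0.0, -0.1], [-0.1, -0.0], [0.5, -0.1], [-0.3, 0.2]]
[ 0.47838378 -0.04683899  0.19919748] [[0.0, -0.3], [0.1, 0.3], [0.5, 0.3], [-0.4, 0.0], [-0.6, -0.3], [0.9, -0.3], [-0.1, 0.0]]
a cap [ 0.5175 -0.2284  0.088 ] [   2.4 -185.7]
b cap [ 0.4743 -0.0225  0.088 ] [ 0.8 24.6]
down foot [ 0.5038 -0.1807  0.048 ] [  -1.5 -136.2]
down neck [ 0.4958 -0.1309  0.048 ] [  0.4 -85.9]
down cap end [ 0.4915 -0.1112  0.04  ] [  0.1 -65.7]
tab top [0.4577 0.0388 0.086 ] [-3.3 88.1]
plate top [ 0.4674 -0.0007  0.062 ] [-1.6 47.3]
clip [0.4134 0.0859 0.036 ] [-37.4 142.9]
cliptip [0.4193 0.0834 0.029 ] [-32.2 139.4]
S a [ 0.518  -0.2282  0.088 ] [   3.  -185.6]
S b [ 0.4745 -0.0245  0.088 ] [ 0.6 22.6]
S downtop c [ 0.4996 -0.1583  0.048 ] [  -1.3 -113.4]
S tab top [0.4602 0.0479 0.086 ] [ 1.  96.5]
S clip top [0.4088 0.0807 0.036 ] [-43.  138.8]
jar [0.3637 0.0155 0.022 ] [-100.1   83.8]
cutter L [ 0.4117 -0.0792  0.012 ] [-71.8 -18.5]
cutter R [ 0.4096 -0.1867  0.012 ] [ -95.1 -123.5]
```

The rack fit is good: origin (0.478, −0.047), yaw about 0.20 rad. The fallen bottle's foot is at rack y ≈ −136 mm, with a at −186 and b at +24. My plan is to grip the body with the tool leaning 40° back, turn it 90° about the closing axis, and set it down at y ≈ −35.

```bash
cat > plan.py <<'E'
from h import *
p=np.load("rack.npy"); c,s=np.cos(p[2]),np.sin(p[2])
EX=np.array([c,s,0]);EY=np.array([-s,c,0]);EZ=np.array([0,0,1.]);O=np.array([p[0],p[1],0])
def tgt(x,y,z,tilt):  # grasp point in rack mm, turn about tool y deg
    M=np.column_stack([EY,EX,-EZ])@R.from_euler('y',tilt,degrees=True).as_matrix()
    return O+(x*EX+y*EY+z*EZ)/1e3+.002*M[:,2],M
def cur():
    q=robot.sense(); return q['position'],Rq(q['orientation']).as_matrix()
def rel(A,B,n=1):
    """constant per-row screw: find per-row (t,w) so n rows take A to B"""
    P,M=A;Q,N=B; w=R.from_matrix(M.T@N).as_rotvec()/n
    S=sum(R.from_rotvec(w*k).as_matrix() for k in range(n))   # shift first, then turn
    t=np.linalg.solve(S,M.T@(Q-P)); return np.r_[t*1e3,np.degrees(w)].round(2)
def show(B=None):
    P,M=cur(); g=P-.002*M[:,2]-O; print("rack g mm",np.round([g@EX*1e3,g@EY*1e3,g[2]*1e3],1),"tool z",np.round(np.array([EX,EY,EZ])@M[:,2],3),"y",np.round(np.array([EX,EY,EZ])@M[:,1],3))
E
python3 - <<'E'
from plan import *
show(); A=cur(); B=tgt(0,-98,200,0)
print(B[0],rel(A,B,10)); C2=tgt(0,-40,130,-40); print(rel(B,C2,5)); D=tgt(0,-98,47,-40); print(rel(C2,D))
print(tgt(0,-98,47,-40)[0])
E
```

```text
rack g mm [-316.3 -467.3  249.6] tool z [-0.     0.001 -1.   ] y [ 0.23  -0.973 -0.001]
[ 0.49777629 -0.14290111  0.198     ] [ 5.239e+01 -1.480e+00  4.970e+00 -1.000e-02 -1.000e-02 -7.670e+00]
[15.03 -0.   10.44  0.   -8.    0.  ]
[  8.92   0.   100.86   0.     0.     0.  ]
[ 0.49803068 -0.14416126  0.04546791]
```

Call:
send_rows(
  steps=[
    [52, -1.5, 5, 0, 0, -7.67, 1],
    [52, -1.5, 5, 0, 0, -7.67, 1],
    [52, -1.5, 5, 0, 0, -7.67, 1],
    [52, -1.5, 5, 0, 0, -7.67, 1],
    [52, -1.5, 5, 0, 0, -7.67, 1],
    [52, -1.5, 5, 0, 0, -7.67, 1],
    [52, -1.5, 5, 0, 0, -7.67, 1],
    [52, -1.5, 5, 0, 0, -7.67, 1],
    [52, -1.5, 5, 0, 0, -7.67, 1],
    [52, -1.5, 5, 0, 0, -7.67, 1],
    [0, 0, 0, 0, 0, 0, 1],
    [0, 0, 0, 0, 0, 0, 1],
  ],
  squeeze=50,
)

```text
clock: 1.6
position: [0.4964, -0.1466, 0.1984]
orientation: [0.0, 0.634, 0.774, -0.0]
contact_force: [0.3, -0.0, 0.4]
grip_width: 1.0
gripper_force: 0.0
```

Run:
```python
from plan import *
show(); C2=tgt(0,-40,130,-40); print(rel(cur(),C2,6)); print(robot.sense()['qpos'])
```

```text
rack g mm [  -2.1 -101.3  200.4] tool z [ 0. -0. -1.] y [ 1.    -0.001  0.   ]
[ 1.319e+01  3.400e-01  8.460e+00  0.000e+00 -6.660e+00 -1.000e-02]
[-3.09991935e-01  3.35219913e-01  1.90521221e+00 -3.05772261e-04
  9.00696871e-01 -5.08332355e-01]
```

Call:
send_rows(
  steps=[
    [13.2, 0.35, 8.5, 0, -6.66, 0, 1],
    [13.2, 0.35, 8.5, 0, -6.66, 0, 1],
    [13.2, 0.35, 8.5, 0, -6.66, 0, 1],
    [13.2, 0.35, 8.5, 0, -6.66, 0, 1],
    [13.2, 0.35, 8.5, 0, -6.66, 0, 1],
    [13.2, 0.35, 8.5, 0, -6.66, 0, 1],
    [0, 0, 0, 0, 0, 0, 1],
    [0, 0, 0, 0, 0, 0, 1],
  ],
)

```text
clock: 2.6
position: [0.4868, -0.0878, 0.1284]
orientation: [0.264, 0.596, 0.727, -0.216]
contact_force: [0.7, -0.3, -0.3]
grip_width: 1.0
gripper_force: 0.0
```

Run:
```python
from plan import *
show(); print(rel(cur(),tgt(0,-98,47,-40)));print(robot.sense()['qpos'].round(2))
t=optics.grab_frame("side"); cv2.imwrite("pics/s2.png",cv2.resize(t[130:280,200:380],None,fx=4,fy=4,interpolation=cv2.INTER_CUBIC))
```

```text
rack g mm [  0.2 -40.5 130. ] tool z [-0.001 -0.641 -0.768] y [ 1.    -0.002  0.   ]
[ 9.0500e+00 -9.0000e-02  1.0051e+02 -6.0000e-02 -1.4000e-01 -8.0000e-02]
[ 0.17  0.52  2.09 -1.04  0.84  0.81]
```

View pics/s2.png

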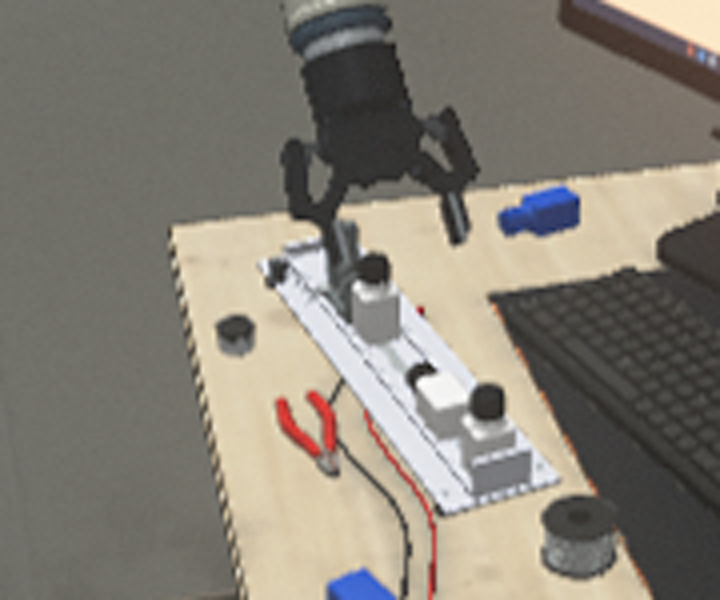

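The side view shows the gripper leaning over the lane as planned, with its fingers either side and all bottles untouched. I'll move in along the tool axis.

Call:
send_rows(
  steps=[
    [1.8, 0, 20, 0, 0, 0, 1],
    [1.8, 0, 20, 0, 0, 0, 1],
    [1.8, 0, 20, 0, 0, 0, 0.6],
    [1.8, 0, 20, 0, 0, 0, 0.4],
    [1.8, 0, 12, 0, 0, 0, 0.3],
    [0, 0, 8, 0, 0, 0, 0.3],
    [0, 0, 0, 0, 0, 0, 0.3],
    [0, 0, 0, 0, 0, 0, 0.3],
  ],
)

```text
clock: 3.65
position: [0.4978, -0.1432, 0.0462]
orientation: [0.265, 0.595, 0.727, -0.216]
contact_force: [0.1, 0.2, 0.1]
grip_width: 0.65
gripper_force: 0.0
```

Run:
```python
from plan import *
show(); print(rel(cur(),tgt(0,-98,47,-40)));print(robot.sense()['qpos'].round(2))
t=optics.grab_frame("side")[170:250,260:350]; u=optics.grab_frame("top")[190:270,255:345]
cv2.imwrite("pics/s3.png",cv2.resize(np.hstack([t,u]),None,fx=4.4,fy=4.4,interpolation=cv2.INTER_CUBIC))
```

```text
rack g mm [  0.  -97.   47.7] tool z [ 0.    -0.642 -0.766] y [ 1.    -0.     0.001]
[-0.32 -0.    1.19  0.01 -0.04 -0.04]
[ 0.05  0.7   2.08 -1.29  0.72  1.01]
```

View pics/s3.png

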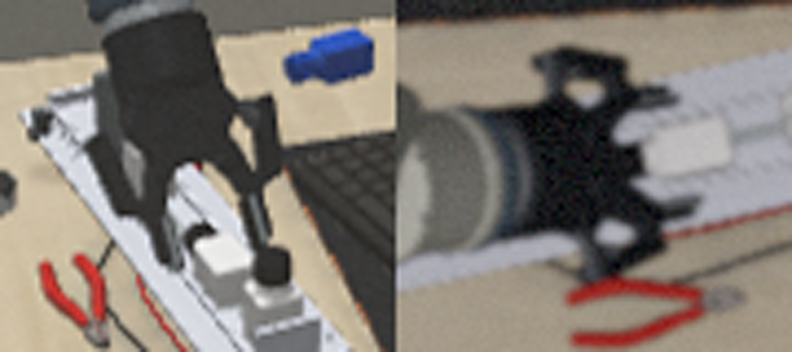

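The fingers straddle the fallen bottle's body and it is clear of the neighbours. I'll close and lift.

Call:
send_rows(
  steps=[
    [0, 0, 0, 0, 0, 0, -1],
    [0, 0, 0, 0, 0, 0, -1],
    [0, 0, 0, 0, 0, 0, -1],
    [0, 0, 0, 0, 0, 0, -1],
    [0, 0, 0, 0, 0, 0, -1],
    [0, 0, 0, 0, 0, 0, -1],
    [0, 0, 0, 0, 0, 0, -1],
  ],
  squeeze=50,
)

```text
clock: 4.62
position: [0.4979, -0.1431, 0.0462]
orientation: [0.265, 0.595, 0.727, -0.216]
contact_force: [-2.3, 4.0, 6.5]
grip_width: 0.359
gripper_force: 50.0
```

Run:
```python
from plan import *
show(); 
A=cur(); U=tgt(0,-97,85,-40); print("lift",rel(A,U,3))
# bottle foot->g along axis ~39; perp 15.7
V=tgt(0,-51,100,50); print("turn",rel(U,V,12))
W=tgt(0,-51,55,50); print("down",rel(V,W,1))
```

```text
rack g mm [  0.  -96.9  47.7] tool z [ 0.    -0.643 -0.766] y [ 1.    -0.     0.001]
lift [-8.01 -0.01 -9.51  0.01 -0.01 -0.01]
turn [ 4.55  0.   -1.31 -0.    7.5   0.  ]
down [-34.47   0.    28.93   0.     0.     0.  ]
```

Call:
send_rows(
  steps=[
    [-8, 0, -9.5, 0, 0, 0, -1],
    [-8, 0, -9.5, 0, 0, 0, -1],
    [-8, 0, -9.5, 0, 0, 0, -1],
    [0, 0, 0, 0, 0, 0, -1],
    [0, 0, 0, 0, 0, 0, -1],
  ],
)

```text
clock: 5.25
position: [0.4976, -0.1434, 0.0831]
orientation: [0.264, 0.595, 0.727, -0.216]
contact_force: [0.5, -0.2, 0.0]
grip_width: 0.364
gripper_force: 49.6
```

Call:
send_rows(
  steps=[
    [4.5, 0, -1.3, 0, 7.5, 0, -1],
    [4.5, 0, -1.3, 0, 7.5, 0, -1],
    [4.5, 0, -1.3, 0, 7.5, 0, -1],
    [4.5, 0, -1.3, 0, 7.5, 0, -1],
    [4.5, 0, -1.3, 0, 7.5, 0, -1],
    [4.5, 0, -1.3, 0, 7.5, 0, -1],
    [4.5, 0, -1.3, 0, 7.5, 0, -1],
    [4.5, 0, -1.3, 0, 7.5, 0, -1],
    [4.5, 0, -1.3, 0, 7.5, 0, -1],
    [4.5, 0, -1.3, 0, 7.5, 0, -1],
    [4.5, 0, -1.3, 0, 7.5, 0, -1],
    [4.5, 0, -1.3, 0, 7.5, 0, -1],
  ],
)

```text
clock: 6.75
position: [0.4874, -0.0966, 0.0971]
orientation: [-0.324, 0.576, 0.702, 0.264]
contact_force: [-0.4, 0.9, -1.4]
grip_width: 0.362
gripper_force: 49.6
```

Call:
send_rows(
  steps=[
    [0, 0, 0, 0, 0, 0, -1],
    [0, 0, 0, 0, 0, 0, -1],
  ],
)

```text
clock: 7.0
position: [0.4872, -0.0963, 0.0969]
orientation: [-0.322, 0.577, 0.703, 0.262]
contact_force: [0.3, 0.0, -0.5]
grip_width: 0.364
gripper_force: 49.6
```

Run:
```python
from plan import *
show(); print(robot.sense()['qpos'].round(2)); print(rel(cur(),tgt(0,-51,56,50)))
t=optics.grab_frame("side")[150:250,260:350]; u=optics.grab_frame("top")[180:280,240:330]
cv2.imwrite("pics/s4.png",cv2.resize(np.hstack([t,u]),None,fx=4.4,fy=4.4,interpolation=cv2.INTER_CUBIC))
```

```text
rack g mm [ -1.1 -51.7  98.3] tool z [-0.002  0.755 -0.655] y [ 1.    -0.001 -0.004]
[-0.54  0.76  1.75  0.61  1.34 -1.1 ]
[-31.42   1.28  28.22  -0.08   0.95  -0.21]
```

View pics/s4.png

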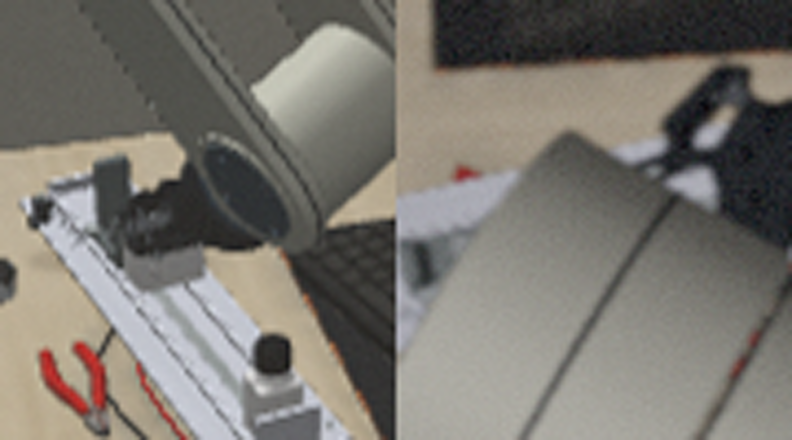

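Call:
send_rows(
  steps=[
    [-6.8, 0.3, 6, 0, 0.3, 0, -1],
    [-6.8, 0.3, 6, 0, 0.3, 0, -1],
    [-6.8, 0.3, 6, 0, 0.3, 0, -1],
    [-5, 0.3, 4.5, 0, 0, 0, -1],
    [-1.5, 0, 1.3, 0, 0, 0, -1],
    [0, 0, 0, 0, 0, 0, -1],
  ],
)

```text
clock: 7.85
position: [0.4885, -0.0955, 0.0613]
orientation: [-0.328, 0.575, 0.7, 0.267]
contact_force: [-0.4, 0.2, -0.2]
grip_width: 0.361
gripper_force: 49.6
```

Run:
```python
from plan import *
show(); print(robot.sense()['qpos'].round(2)); print(rel(cur(),tgt(0,-51,55,50)))
```

```text
rack g mm [  0.3 -51.2  62.6] tool z [-0.001  0.767 -0.642] y [ 1.    -0.001 -0.003]
[-0.55  0.83  1.74  0.62  1.31 -1.14]
[-5.71 -0.23  5.07 -0.05 -0.07 -0.18]
```

Call:
send_rows(
  steps=[
    [-1.5, 0, 1.3, 0, 0, 0, -1],
    [-1.5, 0, 1.3, 0, 0, 0, -1],
    [0, 0, 0, 0, 0, 0, -1],
  ],
)

```text
clock: 8.22
position: [0.4885, -0.0955, 0.0575]
orientation: [-0.328, 0.575, 0.7, 0.267]
contact_force: [0.5, 0.2, -1.2]
grip_width: 0.365
gripper_force: 49.6
```

Call:
send_rows(
  steps=[
    [-0.8, 0, 0.65, 0, 0, 0, -1],
    [0, 0, 0, 0, 0, 0, -1],
  ],
)

```text
clock: 8.48
position: [0.4885, -0.0955, 0.0565]
orientation: [-0.328, 0.575, 0.701, 0.267]
contact_force: [-0.8, 0.7, -0.7]
grip_width: 0.364
gripper_force: 49.6
```

Call:
send_rows(
  steps=[
    [-0.8, 0, 0.65, 0, 0, 0, -1],
    [0, 0, 0, 0, 0, 0, -1],
  ],
)

```text
clock: 8.72
position: [0.4885, -0.0955, 0.0557]
orientation: [-0.328, 0.575, 0.7, 0.267]
contact_force: [-0.8, -1.4, 2.1]
grip_width: 0.363
gripper_force: 49.8
```

Run:
```python
from plan import *
show()
t=optics.grab_frame("side")
cv2.imwrite("pics/s5.png",cv2.resize(t[165:255,255:345],None,fx=6,fy=6,interpolation=cv2.INTER_CUBIC))
```

```text
rack g mm [  0.3 -51.2  57. ] tool z [-0.001  0.767 -0.642] y [ 1.    -0.001 -0.003]
```

View pics/s5.png

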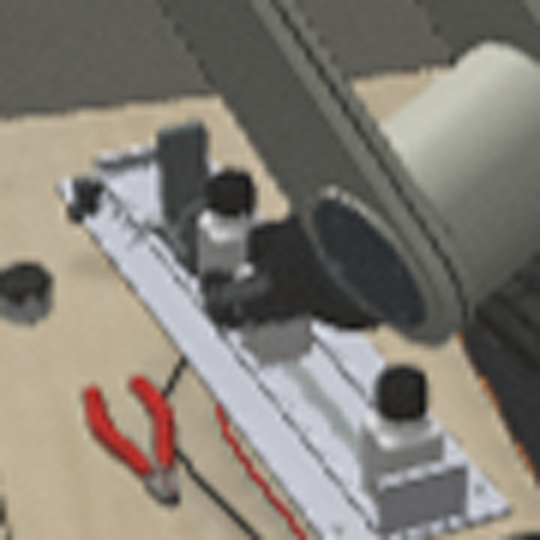

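The bottle is upright in the lane and just touching down, and b's cap and bottle a are both still standing. One more small step down should confirm contact before I release.

Call:
send_rows(
  steps=[
    [-0.6, 0, 0.5, 0, 0, 0, -1],
    [0, 0, 0, 0, 0, 0, -1],
  ],
)

```text
clock: 9.02
position: [0.4886, -0.0955, 0.0556]
orientation: [-0.328, 0.574, 0.7, 0.268]
contact_force: [-0.7, -2.2, 8.1]
grip_width: 0.362
gripper_force: 50.5
```

Call:
send_rows(
  steps=[
    [0, 0, 0, 0, 0, 0, -0.1],
    [0, 0, 0, 0, 0, 0, 0.2],
    [0, 0, 0, 0, 0, 0, 0.4],
    [0, 0, 0, 0, 0, 0, 0.4],
    [0, 0, 0, 0, 0, 0, 0.4],
    [0, 0, 0, 0, 0, 0, 0.4],
  ],
)

```text
clock: 9.78
position: [0.4884, -0.0955, 0.0546]
orientation: [-0.328, 0.575, 0.701, 0.267]
contact_force: [0.2, 0.2, -0.8]
grip_width: 0.7
gripper_force: 0.0
```

Call:
send_rows(
  steps=[
    [10, 0, -10, 0, 0, 0, 0.4],
    [15, 0, -15, 0, 0, 0, 0.4],
    [20, 0, -20, 0, 0, 0, 0.4],
    [30, 0, -30, 0, 0, 0, 0.4],
    [30, 0, -30, 0, 0, 0, 0.4],
    [0, 0, 0, 0, -8, 0, 0.4],
    [0, 0, 0, 0, -8, 0, 0.4],
    [0, 0, 0, 0, -8, 0, 0.4],
    [0, 0, 0, 0, -8, 0, 0.4],
    [0, 0, 0, 0, -8, 0, 0.4],
    [0, 0, 0, 0, -10, 0, 0.4],
    [0, 0, 0, 0, 0, 0, 0.4],
  ],
)

```text
clock: 11.28
position: [0.491, -0.1065, 0.2044]
orientation: [-0.0, 0.633, 0.774, -0.0]
contact_force: [-0.1, -0.2, 1.0]
grip_width: 0.701
gripper_force: 0.0
```

Run:
```python
from plan import *
show(); print(robot.sense()['qpos'].round(2))
t=optics.grab_frame("side")[172:262,250:350]; u=optics.grab_frame("top")[195:285,205:320]
cv2.imwrite("pics/s6.png",cv2.resize(np.hstack([t,u]),None,fx=3.7,fy=3.7,interpolation=cv2.INTER_CUBIC))
```

```text
rack g mm [  0.6 -61.  206.4] tool z [-0.001  0.    -1.   ] y [ 1.     0.002 -0.001]
[-0.24  0.31  1.93 -0.    0.9  -0.44]
```

View pics/s6.png

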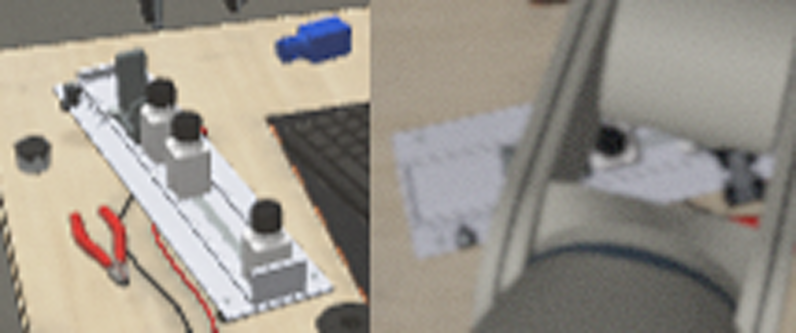

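All three bottles are standing and released, and the pusher is still home. To measure the clip I'll build one combined picture: averaged frames with rack ticks overlaid.

Run:
```python
from plan import *
av={n:np.mean([optics.grab_frame(n).astype(float) for _ in range(8)],0) for n in("side","top")}
t0=cv2.imread("pics/top0.png").astype(float); t=av["top"].copy(); t[:,236:]=t0[:,236:]
np.save("av.npy",np.stack([av["side"],t]))
out=[]
for n,im,(x0,y0) in (("side",av["side"],(261,186)),("top",t,(221,238))):
    k=12; c=cv2.resize(im[y0:y0+32,x0:x0+33],None,fx=k,fy=k,interpolation=cv2.INTER_CUBIC).clip(0,255)
    c=((c-c.min())/(c.max()-c.min())*255).astype(np.uint8)
    for y in (90,95,100,130,135,140,145,150,155):
        L=lambda x:tuple(((proj(n,O+(x*EX+y*EY+29*EZ)/1e3)[0]-[x0,y0]+.5)*k).astype(int).tolist())
        cv2.line(c,L(-31 if y>110 else -24),L(-26 if y>110 else -30),(0,0,255) if y in(95,140) else (0,255,0),1)
    out.append(c)
cv2.imwrite("pics/clip.png",np.hstack(out))
```

```text
(no output)
```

View pics/clip.png

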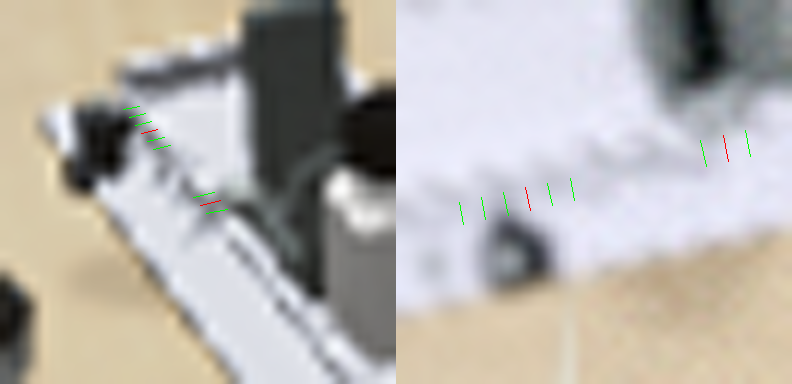

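In the top panel the clip's point is near (515,215), and in the side panel near (132,128). Both give rack y ≈ 144 mm, about 49 mm from home. I'll go to the tab, closing along x.

Call:
send_rows(
  steps=[
    [39, -0.2, 0, 0, 0, 0, 0.2],
    [39, -0.2, 0, 0, 0, 0, 0.2],
    [39, -0.2, 0, 0, 0, 0, 0.2],
    [39, 0, 0, 0, 0, 0, 0.2],
    [0, 0, 30, 0, 0, 0, 0.2],
    [0, 0, 40, 0, 0, 0, 0.2],
    [0, 0, 30, 0, 0, 0, 0.2],
    [0, 0, 20, 0, 0, 0, 0.2],
    [0, 0, 8, 0, 0, 0, 0.2],
    [0, 0, 0, 0, 0, 0, 0.2],
    [0, 0, 0, 0, 0, 0, 0.2],
  ],
)

```text
clock: 13.55
position: [0.4604, 0.0447, 0.0755]
orientation: [-0.001, 0.634, 0.773, -0.0]
contact_force: [0.5, 0.4, -0.2]
grip_width: 0.6
gripper_force: 0.0
```

Run:
```python
from plan import *
show(); print(rel(cur(),tgt(0,95,69,0)))
```

```text
rack g mm [ 0.5 93.3 77.5] tool z [-0.001  0.001 -1.   ] y [ 1.    -0.001 -0.001]
[ 1.7  -0.51  8.47 -0.08 -0.04 -0.08]
```

Call:
send_rows(
  steps=[
    [1.7, -0.5, 8, 0, 0, 0, 0.2],
    [0, 0, 0, 0, 0, 0, -1],
    [0, 0, 0, 0, 0, 0, -1],
    [0, 0, 0, 0, 0, 0, -1],
    [0, 0, 0, 0, 0, 0, -1],
    [0, 0, 0, 0, 0, 0, -1],
    [0, 0, 0, 0, 0, 0, -1],
    [0, 0, 0, 0, 0, 0, -1],
  ],
  squeeze=90,
)

```text
clock: 14.55
position: [0.4606, 0.0466, 0.0672]
orientation: [-0.0, 0.634, 0.774, 0.0]
contact_force: [3.9, 3.4, -0.9]
grip_width: 0.313
gripper_force: 88.5
```

Run:
```python
from plan import *
show()
```

```text
rack g mm [ 1.  95.1 69.2] tool z [ 0.     0.001 -1.   ] y [ 1.    -0.001  0.   ]
```

Call:
send_rows(
  steps=[
    [4, 0, 0, 0, 0, 0, -1],
    [5, 0, 0, 0, 0, 0, -1],
    [5, 0, 0, 0, 0, 0, -1],
    [5, 0, 0, 0, 0, 0, -1],
    [5, 0, 0, 0, 0, 0, -1],
    [5, 0, 0, 0, 0, 0, -1],
    [5, 0, 0, 0, 0, 0, -1],
    [5, 0, 0, 0, 0, 0, -1],
    [5, 0, 0, 0, 0, 0, -1],
    [5, 0, 0, 0, 0, 0, -1],
    [0, 0, 0, 0, 0, 0, -1],
    [0, 0, 0, 0, 0, 0, -1],
  ],
)

```text
clock: 16.05
position: [0.4507, 0.094, 0.0672]
orientation: [-0.0, 0.633, 0.774, -0.0]
contact_force: [4.6, -5.3, -0.6]
grip_width: 0.311
gripper_force: 88.5
```

Run:
```python
from plan import *
show(); print(robot.sense()['contact_force'])
def g(n): return np.mean([optics.grab_frame(n).astype(float) for _ in range(6)],0).mean(2)
s1=g("side"); s0=np.load("av.npy")[0].mean(2)
# front plate: mean-intensity profile along rack y at (x,z) visible from side; before/after
for nm,x,z in (("finger",-24,29),("tabfoot side",-14,35),("tab -x hi",-14,45),("plate -x",-18,40)):
    for lab,im in(("0",s0),("1",s1)):
        ys=np.arange(30,166,3); P=np.array([O+(x*EX+y*EY+z*EZ)/1e3 for y in ys]); u=proj("side",P).astype(np.float32)
        print(nm,lab,cv2.remap(im.astype(np.float32),u[:,:1],u[:,1:],cv2.INTER_LINEAR)[:,0].astype(int).tolist())
d=np.abs(s1-s0)[172:262,250:350]; print("bottle areas diff",[round(float(d[y0:y1,x0:x1].mean()),1) for x0,x1,y0,y1 in((45,60,30,55),(65,82,52,80))])
```

```text
rack g mm [  0.7 143.5  69.2] tool z [-0. -0. -1.] y [ 1.    -0.001 -0.   ]
[ 4.64471265 -5.29020583 -0.61123107]
finger 0 [200, 203, 205, 228, 207, 201, 206, 183, 196, 217, 209, 205, 216, 207, 205, 226, 203, 201, 196, 160, 145, 153, 153, 178, 209, 228, 227, 230, 220, 212, 212, 214, 213, 217, 224, 226, 229, 239, 234, 231, 227, 206, 195, 182, 165, 155]
finger 1 [218, 224, 227, 237, 229, 222, 219, 211, 215, 223, 219, 222, 228, 227, 226, 233, 209, 202, 194, 171, 179, 203, 208, 201, 209, 212, 198, 206, 186, 170, 185, 198, 192, 188, 196, 185, 174, 172, 167, 167, 179, 185, 191, 182, 166, 156]
tabfoot side 0 [138, 136, 135, 121, 100, 79, 79, 83, 84, 89, 91, 87, 86, 101, 113, 116, 111, 105, 105, 112, 117, 128, 153, 188, 213, 218, 225, 233, 232, 231, 230, 229, 229, 230, 230, 231, 233, 229, 213, 193, 163, 130, 111, 118, 136, 166]
tabfoot side 1 [138, 146, 154, 174, 201, 227, 231, 229, 229, 231, 229, 214, 199, 164, 130, 101, 82, 74, 75, 77, 77, 78, 79, 80, 82, 87, 86, 85, 87, 87, 93, 104, 110, 112, 107, 105, 107, 120, 128, 128, 125, 117, 113, 123, 141, 162]
tab -x hi 0 [139, 137, 136, 119, 103,
[... 189 characters left out ...]

tab -x hi 1 [143, 148, 153, 176, 198, 222, 224, 202, 175, 122, 83, 72, 75, 77, 77, 77, 77, 77, 77, 77, 77, 77, 76, 75, 75, 78, 85, 94, 97, 94, 90, 85, 78, 74, 78, 79, 80, 86, 91, 98, 107, 110, 102, 95, 88, 68]
plate -x 0 [109, 88, 74, 79, 84, 90, 97, 99, 97, 99, 107, 117, 120, 117, 112, 116, 124, 136, 151, 178, 207, 217, 225, 233, 232, 231, 230, 229, 229, 229, 229, 230, 230, 232, 233, 217, 196, 164, 135, 113, 119, 141, 173, 192, 208, 212]
plate -x 1 [188, 215, 234, 231, 229, 229, 230, 231, 220, 207, 184, 147, 101, 84, 76, 75, 76, 77, 78, 80, 82, 89, 94, 93, 96, 98, 97, 104, 114, 118, 113, 108, 108, 120, 143, 147, 144, 132, 125, 117, 124, 144, 175, 189, 205, 206]
bottle areas diff [0.5, 0.5]
```

The pusher moved 48–50 mm without slipping, which puts it at y ≈ 143.5–145 against the clip at about 144. The bottles look unchanged.

```bash
python3 -c "
from station import robot
s=robot.sense();print(s['clock'],s['gripper_force'],s['position']);print(robot.job_done())"
```

```text
16.35 88.48751664161682 [0.45073077 0.09387899 0.06719028]
the job is handed in; nothing more can be done
None
```

The fallen bottle is upright between its neighbours and let go. The gripper is holding the pusher at rack y ≈ 144 mm, level with the clip's point to about 2 mm by my measurement, and I handed the job in at 16.4 s without getting a verdict back.

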